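# Wring a heatsink onto a power module

### The job

One of the two power modules on the bench still has a bare copper face. Take the loose black finned heatsink and wring it on: set it down flat so that it overlaps only part of the copper face and hangs over one edge, then, keeping the faces in light contact, slide it to the middle of the face, square to it with its long side along the face's long side, and let go. Do not lower it straight onto the middle, and leave the yellow transformers alone.

Things in the scene. Friction and masses are not known exactly. Their poses are not given: they have to be found in the camera images.
- heatsink: the loose heatsink: black, 28 (x) x 40 (y) x 22 (z) mm, 35 g, on the bench with its fins up. Origin: centre of its flat underside; z up. Base 4 mm thick; above it thin upright fins run along x, the outermost with outer faces at y = +-19 mm: grip along y, 38 mm over the fins, tips 3 mm or more above the underside. An identical one is fixed on the other module.
- module_bare: the power module with the bare copper face, fixed: base plate 90 (x) x 104 (y) x 6 mm, on it a black body 68 x 86 mm up to z = 20 mm, on that the flat copper face 52 (x) x 64 (y) mm, centred, top at z = 26 mm. Brass terminals (to z = 23 mm) beyond the face's two short ends; nothing is higher than the face. Origin: centre of the underside, on the bench; z up.
- transformer_a: a loose yellow and black transformer, 26 x 38 x 37 mm, a bystander; origin at the centre of its underside.
- transformer_b: another loose yellow and black transformer, 26 x 38 x 37 mm, a bystander; origin at the centre of its underside.
There are look-alikes about, which are no part of the job. There is more than one size of the module_bare; the job needs the larger. Leave any purple look-alike of the heatsink alone.

How it is judged:
On the way:
1. the heatsink bears flat on the bare copper face, overlapping only part of it and hanging over an edge (its centre more than 13 mm from the face's centre along the face's x or y) (z of heatsink in the frame of module_bare between 0.023 and 0.029 m and angle between heatsink's own z axis and vertical below 0.1 rad and contact force between heatsink and module_bare above 0.2 N and (not (x of heatsink in the frame of module_bare between -0.013 and 0.013 m) or not (y of heatsink in the frame of module_bare between -0.013 and 0.013 m))), for 0.1 s.
At the end, for the whole second after the job is handed in: the heatsink lies flat and at rest on the bare copper face, its whole underside in contact: its centre within 10 mm of the face's centre along both sides, within 3 mm of the face in height, its long side within 15 degrees of the face's long side (either way round) (z of heatsink in the frame of module_bare between 0.023 and 0.029 m and x of heatsink in the frame of module_bare between -0.01 and 0.01 m and y of heatsink in the frame of module_bare between -0.01 and 0.01 m and angle between heatsink's own z axis and vertical below 0.1 rad and angle between the x axis of heatsink and the x axis of module_bare, either way round below 0.26 rad and linear speed of heatsink below 0.01 m/s); the robot touches nothing.
It fails at once if the heatsink is lowered straight onto the middle: its underside 4 to 20 mm above the copper face while its centre is within 10 mm of the face's centre along both sides (x of heatsink in the frame of module_bare between -0.01 and 0.01 m and y of heatsink in the frame of module_bare between -0.01 and 0.01 m and z of heatsink in the frame of module_bare between 0.03 and 0.046 m).
It fails at once if a transformer is moved by more than 20 mm (distance of any of transformer_a, transformer_b from where it was at the start of the episode above 0.02 m).
It also fails if it takes over 35 s, if anything falls off the work surface, if the arm or the gripper's body presses on something with over 40 N, if the wrist force passes 120 N, or if a joint passes its speed limit or range.

### The arm

A 7-joint arm with a two-finger parallel gripper is mounted at the origin on a cart in front of the work surface, level with it; the furniture and walls round the work are solid. World frame = base frame: x ahead of the robot, y to its left, z up, the work surface at z = 0. Lengths are in m, angles in rad, forces in N, time in s.
With the tool pointing down it reaches from about 0.35 to 0.9 m from the base axis. Payload 8.1 kg.
Tool frame: the origin (TCP) lies at the very end of the fingers, on their centre line; the grasp point (between the pads) lies 19 mm behind it (arm.tcp_to_grasp is the z of the grasp point in the tool frame, in m); z points along the fingers, y is the line along which they close (so a half turn about z gives the same grasp; the last joint's range is limited). The gripper opens to 92 mm and grips with 3 to 60 N. Pads are 19 mm wide; open, the fingers measure 130 mm over their backs; the gripper's body (75 mm by 190 mm) begins 47 mm behind the grasp point.
Start: joints at [-1.44, 0.434, 0.025, 1.573, -0.012, 1.134, -0.075], TCP at [0.145, 0.608, 0.206] pointing down, gripper open.
Joint ranges: [-2.62, 2.62], [-0.44, 2.09], [-1.27, 1.32], [0.08, 2.57], [-1.32, 4.46], [0.12, 2], [-2.74, 2.74]. Speed limits (rad/s): [2.22, 2.22, 3.01, 3.01, 3.14, 3.14, 3.14].

### API

Orientations are given as a rotation vector (axis times angle).
In Python, from cell import readout, vision, sign_off, arm gives the robot as it stands. The module is installed in compiled form; this text tells all that it offers.
- The arm moves only by the shell command python3 -m creep 'ROWS' [FORCE]. ROWS is JSON, a list of rows, each a list of 5 numbers: the shift along the tool's x, y, z in units of 4 cm (1.0 is 4 cm), then the turn about the tool's z in units of 4 degrees (1.0 is 4 degrees), then the opening, from 0 (shut) to 1 (fully open). A call has 1 to 12 rows; each row shifts and turns the commanded pose from where the row before left it, along the tool's axes as they then stand; what a row does not reach is not made up. A row lasts 1/8 s, in which the tool goes at most 62.5 mm and 10.7 degrees, less where a joint would pass 70% of its speed; a pose out of reach is approached as far as the arm can. A call with a number of a shift or a turn outside -1 to 1 is refused whole. A call with a gripper value outside its range is refused whole. The fingers move at their own pace and stop on an object; FORCE is the grip in N (left out, the last holds). Time passes only in rows, so rows that do not move let the fingers close. It gives the time, the measured TCP pose, the force, the opening and the grip force at its end, in the units of the state.
- readout.observe(): the state, without advancing time (a new reading comes with each control period).
- vision.get_image(name): name is "side" or "top" or "wrist"; returns a dict with "pixels" (400x640x3 uint8, blue, green, red), "z_map" (400x640 float32, m along the optical axis (not along the pixel's ray), 0 where there is no reading), "camera_matrix" (3x3 intrinsics, pixels), "position" and "rotation" of the camera in the world. Camera axes: x right, y up, looking along -z (the intrinsics and any distortion apply to the point x, -y, -z); pixel columns grow to the right and rows downward; lengths in m; the calibration is good to about 2 mm. A picture is of the moment at which its call begins.
- sign_off(): hands the job in; it is judged then, once.
The state is a dict: "clock": time; "joints": joint angles; "dq": joint speeds; "joint_efforts": joint torques, N m; "position": TCP position; "ee_rot": TCP orientation; "force": force on the tool from outside, world axes, zero at the start; "ft_torque": the same for the moment, N m; "width": opening from 0.0 (shut) to 1.0 (fully open); "gripper_force": force on a finger pad.
Only numpy, scipy, OpenCV 4.12 (cv2) and the standard library are available. Lean on these libraries where they do the work, as an engineer would, in place of code of your own. Each camera call takes 0.05 s, during which the arm holds its last target. There are 200 camera calls.

## Working session

There is one attempt and no reset: what is moved stays moved. The work goes in short steps, Python scripts to look and compute and a shell command to move; the robot and the scene stay as the last step left them, time stands still between calls to the robot, and variables do not carry over. Pictures are saved under pics/ and viewed, at most 10 in all, crops included, and the job is handed in when it is done.

```bash
mkdir -p pics
cat > h.py <<'E'
import numpy as np, cv2
from cell import readout, vision
def grab(n,f=None):
    d=vision.get_image(n)
    if f: cv2.imwrite('pics/'+f,d['pixels'])
    np.savez('pics/'+n+'.npz',**{k:d[k] for k in('pixels','z_map','camera_matrix','position','rotation')})
    return d
def R(d):
    r=np.array(d['rotation'],float)
    return r if r.shape==(3,3) else cv2.Rodrigues(r)[0]
def cloud(d):
    K=np.array(d['camera_matrix']);z=d['z_map'];v,u=np.mgrid[:400,:640]
    c=np.stack([(u-K[0,2])/K[0,0]*z,-(v-K[1,2])/K[1,1]*z,-z],-1)
    return c@R(d).T+np.array(d['position'])
E
python3 - <<'E'
from h import *
for n in('top','side'):
    d=grab(n,n+'1.png');print(n,d['position'],d['rotation'],d['camera_matrix'])
print(readout.observe())
E
```

```text
top [ 0.34997215 -0.13067905  1.37385474] [ 0.11912692 -0.12474534 -1.56713825] [[415.93439701   0.         315.72100058]
 [  0.         415.93439701 198.12042898]
 [  0.           0.           1.        ]]
side [0.40830876 0.77995845 0.83152824] [ 0.11554589 -1.26286433 -2.70140399] [[435.4969808    0.         314.49992507]
 [  0.         435.4969808  204.53732998]
 [  0.           0.           1.        ]]
{'clock': 0.1, 'joints': array([-1.4396157 ,  0.4351292 ,  0.02497354,  1.57398022, -0.01159986,
        1.13395464, -0.07507376]), 'dq': array([ 1.82368685e-04, -8.28080877e-04, -1.40357451e-03, -2.83290513e-03,
       -6.66295162e-04,  1.44274559e-03,  9.97380124e-05]), 'joint_efforts': array([ 2.68611424e-03, -6.69125962e+01,  9.87491682e-01, -3.15144432e+01,
       -6.05906546e-02,  3.74944217e-02,  6.58674003e-05]), 'position': array([0.14473177, 0.60754308, 0.20544844]), 'ee_rot': array([-3.66448877e-01, -3.12011311e+00,  2.08286394e-03]), 'force': array([0.29121947, 0.80631126, 0.02991336]), 'ft_torque': array([ 0.01810146, -0.02128496, -0.01397557]), 'gripper_force': 0.0, 'width': 1.0015773628297582}
```

View pics/top1.png

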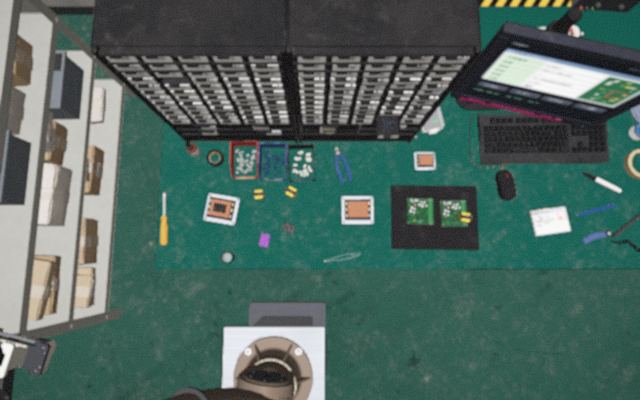

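View pics/side1.png

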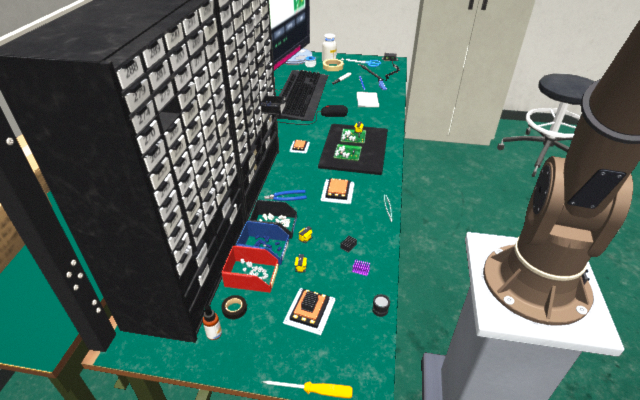

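Top view: the occupied module is at (221,209), the large bare module at (358,210) and the small look-alike at (425,160). The heatsink is at about (289,228), the purple one at (264,240), and the transformers at (258,195) and (291,191). In the side view the heatsink is at (348,243), the bare module at (338,189) and the purple look-alike at (361,268).

Run:
```python
from h import *
def rect(P,m,lab):
    p=P[m]
    if len(p)<5: print(lab,len(p));return
    (c,s,a)=cv2.minAreaRect((p[:,:2]*1000).astype(np.float32));print(lab,len(p),'c',np.round(c,1),'s',np.round(s,1),'a',round(a,1),'z',np.round(np.percentile(p[:,2],[5,50,95]),4),'mean',p.mean(0).round(4))
for n,boxes in dict(top=dict(hs=(276,216,302,240),mod=(335,188,380,230),ta=(248,186,270,204),tb=(281,182,303,202),pur=(254,230,274,250)),side=dict(hs=(335,230,360,255),mod=(318,172,358,206),pur=(348,258,374,278),ta=(293,252,312,276),tb=(296,226,316,244))).items():
    d=dict(np.load('pics/'+n+'.npz'));P=cloud(d);im=d['pixels'].astype(int)
    hsv=cv2.cvtColor(d['pixels'],cv2.COLOR_BGR2HSV)
    bench=None
    for k,(a,b,c,e) in boxes.items():
        m=np.zeros((400,640),bool);m[b:e,a:c]=1;m&=d['z_map']>0
        rect(P,m&(P[...,2]<.005),n+' '+k+' bench')
        if k=='mod':
            cop=m&(hsv[...,0]<20)&(hsv[...,1]>90)&(hsv[...,2]>120)
            rect(P,cop,n+' copper'); rect(P,m&(hsv[...,1]<40)&(hsv[...,2]>170),n+' plate')
        else: rect(P,m&(P[...,2]>.012),n+' '+k)
# crops
t=np.load('pics/top.npz')['pixels'][170:260,235:385];s=np.load('pics/side.npz')['pixels'][165:285,285:385]
cv2.imwrite('pics/c1.png',np.hstack([cv2.resize(t,(400,240)),cv2.resize(s,(400,480))[:240]]) if 0 else np.vstack([cv2.resize(t,(500,300)),cv2.resize(s[60:120],(500,300))]))
```

```text
top hs bench 405 c [466.7 -45.5] s [76.5 83.3] a 0.1 z [-0.0017  0.0019  0.0047] mean [ 0.4666 -0.0455  0.0017]
top hs 53 c [464.8 -43.8] s [36.8 27.5] a 62.9 z [0.0136 0.0204 0.0243] mean [ 0.4646 -0.0436  0.0198]
top mod bench 919 c [ 530.7 -273.6] s [148.2 139.3] a 89.6 z [-0.0022  0.0022  0.0047] mean [ 0.5316 -0.2722  0.0019]
top copper 340 c [ 525.7 -274.1] s [67.  54.6] a 89.7 z [0.0198 0.0254 0.0302] mean [ 0.5252 -0.2729  0.0253]
top plate 408 c [ 526.7 -273. ] s [ 92.1 107.8] a 0.2 z [0.0003 0.0062 0.0176] mean [ 0.5259 -0.2719  0.0067]
top ta bench 236 c [577.5  55.9] s [59.7 71.4] a 0.9 z [-0.0026  0.002   0.0048] mean [0.5774 0.0548 0.0016]
top ta 84 c [573.2  56. ] s [26.1 43.7] a 6.8 z [0.0212 0.0294 0.0376] mean [0.5727 0.053  0.0296]
top tb bench 270 c [587.4 -54.3] s [65.8 71. ] a 0.1 z [-0.0022  0.0023  0.0046] mean [ 0.5877 -0.0536  0.0019]
top tb 88 c [582.6 -52.7] s [37.4 26.3] a 61.6 z [0.022  0.0301 0.0374] mean [ 0.5815 -0.0523  0.0302]
top pur bench 268 c [427.2  36.2] s [62.7 63.6] a 0.3 z [-0.0021  0.0021  0.0046] mean [0.4282 0.0371 0.0017]
top pur 44 c [
[... 586 characters left out ...]
.3 z [0.0024 0.0059 0.015 ] mean [ 0.5227 -0.2529  0.0063]
side pur bench 335 c [425.5  27.4] s [64.7 69.1] a 6.6 z [0.0001 0.0025 0.0045] mean [0.4264 0.0282 0.0024]
side pur 100 c [425.2  34.2] s [31.7 36.5] a 81.2 z [0.0131 0.0187 0.0232] mean [0.4257 0.0366 0.0183]
side ta bench 268 c [574.6  38. ] s [47.3 83.9] a 12.1 z [-0.0001  0.0023  0.0043] mean [0.572  0.0394 0.0022]
side ta 147 c [575.4  55.2] s [25.8 38.6] a 4.1 z [0.0149 0.0287 0.0356] mean [0.5746 0.0596 0.028 ]
side tb bench 187 c [586.9 -67. ] s [53.4 72.2] a 10.0 z [-0.0001  0.0025  0.0046] mean [ 0.5851 -0.0659  0.0024]
side tb 140 c [584.5 -51.3] s [41.3 27.8] a 60.8 z [0.014  0.0277 0.0358] mean [ 0.5827 -0.0461  0.027 ]
```

View pics/c1.png

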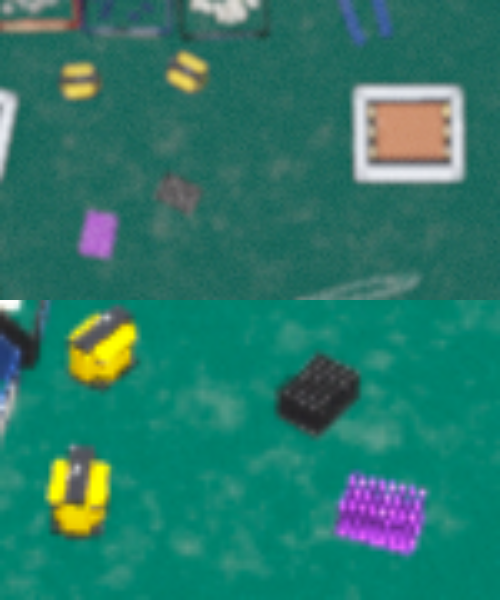

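Both cameras agree: the module is at about (0.526,-0.273) with its long side along y, and the heatsink is at about (0.465,-0.044) with its long side at about 63° and its top at 22 mm. The crop shows the heatsink black and apart from its neighbours. I'll move there now.

```bash
cat > go.py <<'E'
# usage: go.py x y z heading_deg_of_tool_y : prints needed units
import sys
from h import *
s=readout.observe();Rt=cv2.Rodrigues(s['ee_rot'])[0];p=s['position']
hd=np.degrees(np.arctan2(Rt[1,1],Rt[0,1]))
print('t',round(s['clock'],2),'p',p.round(4),'head',round(hd,2),'tilt',Rt[:,2].round(3),'F',s['force'].round(2),'w',round(s['width']*92,1),'gf',round(s['gripper_force'],1))
if len(sys.argv)>1:
    x,y,z,h=map(float,sys.argv[1:])
    print('units',((Rt.T@(np.array([x,y,z])-p))/.04).round(3),'turn',round(-((h-hd+90)%180-90)/4,2))
E
python3 -m creep '[[-0.8,-0.97,0,0,1],[-0.8,-0.97,0,0,1],[-0.8,-0.97,0,0,1],[-0.8,-0.97,0,0,1],[-0.8,-0.97,0,0,1],[-0.8,-0.97,0,0,1],[-0.8,-0.97,0,0,1],[-0.8,-0.97,0,0,1],[-0.8,-0.97,0,0,1],[-0.8,-0.97,0,0,1],[-0.8,-0.97,0,0,1],[-0.8,-0.97,0,0,1]]'
python3 go.py 0.465 -0.044 0.15 63
```

```text
clock: 1.6
position: [0.4108, 0.0646, 0.2062]
ee_rot: [0.366, 3.12, 0.001]
force: [1.4, 1.1, 0.6]
width: 1.001
gripper_force: 0.0
t 1.6 p [0.4108 0.0646 0.2062] head 76.61 tilt [ 0.  0. -1.] F [1.43 1.11 0.65] w 92.1 gf 0.0
units [-1.947 -2.327  1.403] turn 3.4
```

```bash
python3 -m creep '[[-0.65,-0.78,0.35,0,1],[-0.65,-0.78,0.35,0,1],[-0.65,-0.78,0.35,0,1],[0,0,0.35,0.8,1],[0,0,0,1,1],[0,0,0,0.8,1],[0,0,0,0.8,1],[0,0,0,0,1]]'
python3 - <<'E'
from h import *
d=grab('wrist','w1.png');P=cloud(d)
m=(d['z_map']>0)&(P[...,2]>.010)&(P[...,2]<.03)&(abs(P[...,0]-.465)<.045)&(abs(P[...,1]+.044)<.045)
p=P[m]
print(len(p),np.percentile(p[:,2],[5,50,95]),cv2.minAreaRect((p[:,:2]*1000).astype(np.float32)))
v,u=np.nonzero(m);print(u.min(),u.max(),v.min(),v.max())
E
python3 go.py 0.465 -0.044 0.15 63
```

```text
clock: 2.6
position: [0.4642, -0.0421, 0.1498]
ee_rot: [-0.732, -3.054, -0.0]
force: [0.6, 0.7, 0.5]
width: 0.997
gripper_force: 0.0
437 [0.01323108 0.02107556 0.02237053] ((467.6900939941406, -42.09992218017578), (36.1907958984375, 28.340015411376953), 62.751731872558594)
300 335 172 200
t 2.65 p [ 0.4642 -0.0423  0.1499] head 63.09 tilt [-0.001  0.    -1.   ] F [0.07 0.17 0.34] w 91.8 gf 0.0
units [-0.037 -0.03  -0.003] turn 0.02
```

View pics/w1.png

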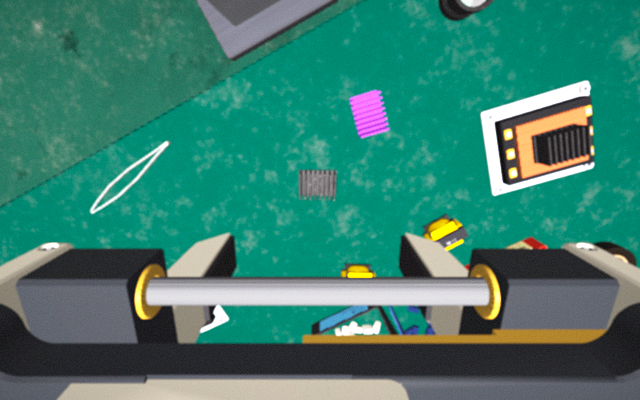

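The wrist view shows the heatsink at (318,184), with its fins lying across the finger line as needed. It measures 36 x 28 mm, 21 mm tall, at 62.8°, with its centre at about (0.466,-0.043). The purple part and the transformers are clear of the fingers.

```bash
python3 go.py 0.466 -0.0428 0.005 63; python3 -m creep '[[-0.05,0,0.9,0,1],[0,0,0.9,0,1],[0,0,0.8,0,1],[0,0,0.6,0,1],[0,0,0.42,0,1],[0,0,0,0,1]]' 20
python3 go.py 0.466 -0.0428 0.005 63
```

```text
t 2.65 p [ 0.4642 -0.0423  0.1499] head 63.09 tilt [-0.001  0.    -1.   ] F [0.07 0.17 0.34] w 91.8 gf 0.0
units [-0.048  0.008  3.622] turn 0.02
clock: 3.4
position: [0.4654, -0.0437, 0.0044]
ee_rot: [-0.732, -3.053, 0.001]
force: [-0.1, 0.5, 0.0]
width: 1.003
gripper_force: 0.0
t 3.4 p [ 0.4654 -0.0437  0.0044] head 63.05 tilt [-0.002  0.    -1.   ] F [-0.12  0.46  0.02] w 92.3 gf 0.0
units [-0.004  0.026 -0.014] turn 0.01
```

```bash
python3 -m creep '[[0,0,0,0,0.6],[0,0,0,0,0.35],[0,0,0,0,0.35],[0,0,0,0,0.35],[0,0,0,0,0.35],[0,0,0,0,0.35]]' 20
python3 go.py
```

```text
clock: 4.15
position: [0.4664, -0.0439, 0.0053]
ee_rot: [0.733, 3.055, 0.0]
force: [0.4, -0.5, 0.0]
width: 0.396
gripper_force: 0.0
t 4.15 p [ 0.4664 -0.0439  0.0053] head 63.0 tilt [ 0.  0. -1.] F [ 0.38 -0.47  0.03] w 36.4 gf 0.0
```

```bash
python3 -m creep '[[0,0,0,0,0],[0,0,0,0,0],[0,0,0,0,0]]' 20
python3 go.py
```

```text
clock: 4.53
position: [0.4664, -0.044, 0.0053]
ee_rot: [-0.733, -3.055, -0.0]
force: [-0.5, -0.3, -0.6]
width: 0.073
gripper_force: 0.0
t 4.53 p [ 0.4664 -0.044   0.0053] head 63.0 tilt [-0.  0. -1.] F [-0.5  -0.28 -0.58] w 6.7 gf 0.0
```

Run:
```python
from h import *
a=grab('wrist');b=grab('side')
cv2.imwrite('pics/m1.png',np.vstack([cv2.resize(a['pixels'][100:400],(640,300)),cv2.resize(b['pixels'][200:300,270:430],(640,300))]))
```

```text
(no output)
```

View pics/m1.png

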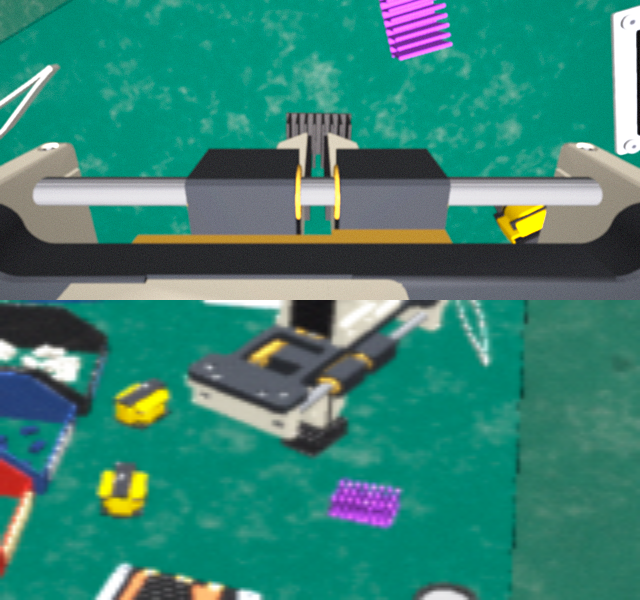

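The fingers closed past the heatsink. It sits at about (318,225) in wrist pixels, on the tool's +x side. I'll measure where it is before moving again.

Run:
```python
from h import *
s=readout.observe();Rt=cv2.Rodrigues(s['ee_rot'])[0]
for n in('wrist','side'):
    d=dict(np.load('pics/'+n+'.npz'));P=cloud(d);hsv=cv2.cvtColor(d['pixels'],cv2.COLOR_BGR2HSV)
    L=(P-s['position'])@Rt   # tool coords
    dark=(hsv[...,1]<90)&(d['z_map']>0)&(P[...,2]>.003)&(P[...,2]<.026)&(np.hypot(L[...,0],L[...,1])<.07)
    p=P[dark];l=L[dark];print(n,len(p),cv2.minAreaRect((p[:,:2]*1000).astype(np.float32)),'tool x',np.percentile(l[:,0],[2,50,98]).round(3),'y',np.percentile(l[:,1],[2,50,98]).round(3),'z',np.percentile(p[:,2],[2,50,98]).round(3))
    f=(hsv[...,1]<120)&(d['z_map']>0)&(P[...,2]>.028)&(P[...,2]<.05)&(np.hypot(L[...,0],L[...,1])<.07)
    l=L[f];print('fingers',len(l),'tool x',np.percentile(l[:,0],[2,50,98]).round(3),'y',np.percentile(l[:,1],[2,50,98]).round(3)) if f.any() else 0
```

```text
wrist 1697 ((459.27166748046875, -36.81181335449219), (38.71246337890625, 58.41773223876953), 29.303787231445312) tool x [-0.011  0.008  0.014] y [-0.016  0.002  0.02 ] z [0.003 0.007 0.022]
fingers 875 tool x [0.004 0.01  0.011] y [-0.017  0.005  0.02 ]
side 111 ((482.08642578125, -53.56580352783203), (39.86555099487305, 70.45166015625), 54.90717697143555) tool x [-0.011  0.008  0.015] y [-0.016  0.009  0.021] z [0.005 0.017 0.023]
fingers 47 tool x [0.001 0.01  0.012] y [-0.018  0.004  0.021]
```

```bash
python3 -m creep '[[0,0,-0.3,0,0],[0,0,-0.6,0,0],[0,0,-0.6,0,0],[0,0,0,0,0]]'
python3 - <<'E'
from h import *
s=readout.observe();Rt=cv2.Rodrigues(s['ee_rot'])[0];print(s['position'],s['width'],s['gripper_force'])
I=[]
for n in('wrist','side','top'):
    d=grab(n);P=cloud(d);L=(P-s['position'])@Rt;hsv=cv2.cvtColor(d['pixels'],cv2.COLOR_BGR2HSV)
    m=(d['z_map']>0)&(P[...,2]>.010)&(P[...,2]<.03)&(np.hypot(L[...,0],L[...,1])<.055)&(hsv[...,1]<100)
    p=P[m];print(n,len(p), cv2.minAreaRect((p[:,:2]*1000).astype(np.float32)) if len(p) else 0, L[m].mean(0) if len(p) else 0)
    I.append(d['pixels'])
cv2.imwrite('pics/m2.png',np.vstack([cv2.resize(I[0][100:400],(640,300)),cv2.resize(I[1][200:300,270:430],(640,300))]))
E
```

```text
clock: 5.12
position: [0.4678, -0.0439, 0.0672]
ee_rot: [0.732, 3.052, 0.002]
force: [-0.2, -0.4, -0.7]
width: 0.005
gripper_force: 0.0
[ 0.46777856 -0.04393795  0.06722282] 0.005340946168560057 0.0
wrist 793 ((467.30816650390625, -42.35377502441406), (36.678245544433594, 28.09136962890625), 61.5590934753418) [0.00316197 0.00161292 0.04734209]
side 132 ((464.70233154296875, -42.90602111816406), (39.41729736328125, 27.83329200744629), 65.98893737792969) [0.00424587 0.00197004 0.04892172]
top 0 0 0
```

View pics/m2.png

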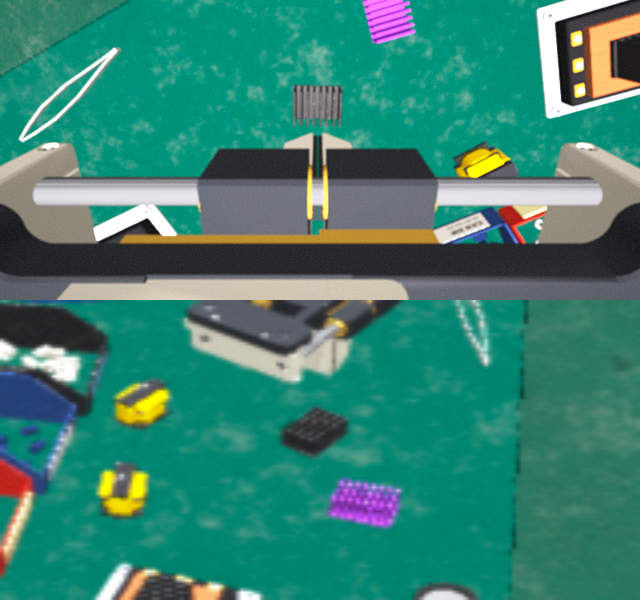

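The heatsink hasn't moved or turned, so the fingers must have closed above it. I'll check the real fingertip height against the reported TCP using the depth images.

```bash
python3 - <<'E'
from h import *
s=readout.observe();Rt=cv2.Rodrigues(s['ee_rot'])[0];print(s['position'])
for n in('side','wrist'):
    d=dict(np.load('pics/'+n+'.npz'));P=cloud(d);L=(P-s['position'])@Rt
    m=(d['z_map']>0)&(np.hypot(L[...,0],L[...,1])<.06)&(P[...,2]>.03)&(P[...,2]<.2)
    z=np.sort(P[m][:,2]);print(n,m.sum(),z[:10].round(3),np.histogram(z,np.arange(.03,.2,.01))[0])
    q=m&(P[...,2]<.1); l=L[q]
    for a in np.arange(.03,.10,.01):
        k=q&(P[...,2]>a)&(P[...,2]<=a+.01)
        if k.sum(): print(round(a,2),k.sum(),'x',L[k][:,0].min().round(3),L[k][:,0].max().round(3),'y',L[k][:,1].min().round(3),L[k][:,1].max().round(3))
E
python3 - <<'E'
from cell import arm
print([a for a in dir(arm) if a[0]!='_'], arm.tcp_to_grasp)
E
```

```text
[ 0.46617316 -0.0437802   0.06514827]
side 756 [0.089 0.089 0.089 0.091 0.092 0.093 0.093 0.093 0.094 0.095] [  0   0   0   0   0   3  17  30  26  16   0   0  23 102 219  98]
0.08 3 x 0.01 0.01 y -0.005 0.004
0.09 17 x -0.001 0.011 y -0.015 0.016
wrist 55665 [0.088 0.088 0.088 0.088 0.088 0.088 0.088 0.088 0.088 0.088] [    0     0     0     0     0    34   340   443   171   139   140    29
   442  5375 18190  8027]
0.08 34 x 0.007 0.009 y -0.003 0.008
0.09 340 x 0.006 0.01 y -0.014 0.017
['PlanningError', 'tcp_to_grasp'] -0.0188
```

Both cameras put the fingertips about 22 mm above the reported TCP (0.088 against 0.065), so the reading is off in z only. I'll regrasp lower, watching the force.

```bash
python3 -m creep '[[0,0.02,0,0,0.8],[0,0,0,0,0.8],[0,0,0,0,0.8],[0,0,0,0,0.8],[0,0,0,0,0.8],[0,0,0,0,0.8],[0,0,0.6,0,0.8],[0,0,0.5,0,0.8],[0,0,0.4,0,0.8],[0,0,0.2,0,0.8],[0,0,0,0,0.8]]' 20
python3 go.py
python3 - <<'E'
from h import *
s=readout.observe();Rt=cv2.Rodrigues(s['ee_rot'])[0]
for n in('wrist','side'):
    d=grab(n);P=cloud(d);L=(P-s['position'])@Rt
    k=(d['z_map']>0)&(abs(L[...,0])<.016)&(abs(L[...,1])>.028)&(abs(L[...,1])<.065)&(P[...,2]>.006)&(P[...,2]<.08)
    print(n,k.sum(),np.percentile(P[k][:,2],[0,1,2,5]).round(4))
E
```

```text
clock: 6.65
position: [0.4666, -0.0433, -0.0029]
ee_rot: [-0.733, -3.054, 0.0]
force: [-0.5, -0.3, -0.0]
width: 0.8
gripper_force: 0.0
t 6.65 p [ 0.4666 -0.0433 -0.0029] head 62.99 tilt [-0.001 -0.    -1.   ] F [-0.49 -0.33 -0.02] w 73.6 gf 0.0
wrist 4999 [0.0164 0.019  0.02   0.0229]
side 129 [0.0062 0.0172 0.0185 0.0195]
```

Fingertips measure about 18 mm at a reading of -3 mm, which matches. I'll go down 12 mm more and close.

```bash
python3 -m creep '[[0,0,0.15,0,0.8],[0,0,0.15,0,0.8],[0,0,0,0,0.8]]' 20; python3 -m creep '[[0,0,0,0,0.35],[0,0,0,0,0.35],[0,0,0,0,0.35],[0,0,0,0,0.35],[0,0,0,0,0.35],[0,0,0,0,0.35]]' 20; python3 go.py
```

```text
clock: 7.12
position: [0.4665, -0.0432, -0.0151]
ee_rot: [-0.733, -3.054, 0.0]
force: [-0.6, -0.4, 0.5]
width: 0.795
gripper_force: 0.0
clock: 7.88
position: [0.4668, -0.0432, -0.0146]
ee_rot: [0.733, 3.055, 0.0]
force: [0.2, 0.2, 1.4]
width: 0.402
gripper_force: 20.0
t 7.88 p [ 0.4668 -0.0432 -0.0146] head 63.0 tilt [ 0.  0. -1.] F [0.23 0.23 1.41] w 37.0 gf 20.0
```

Gripped, with 20 N on the pads. The underside height is therefore the z reading plus 14.6 mm. Lift and turn.

```bash
python3 -m creep '[[0,0,-0.3,0,0.35],[0,0,-0.7,0,0.35],[0,0,-0.7,-0.9,0.35],[0,0,0,-1,0.35],[0,0,0,-1,0.35],[0,0,0,-1,0.35],[0,0,0,-1,0.35],[0,0,0,-1,0.35],[0,0,0,-0.85,0.35],[0,0,0,0,0.35]]' 20; python3 go.py 0.526 -0.251 0.0554 90
```

```text
clock: 9.12
position: [0.4669, -0.0434, 0.0539]
ee_rot: [0.001, 3.141, 0.0]
force: [-0.3, -0.1, -0.4]
width: 0.402
gripper_force: 20.0
t 9.12 p [ 0.4669 -0.0434  0.0539] head 89.96 tilt [ 0.001  0.    -1.   ] F [-0.35 -0.09 -0.4 ] w 37.0 gf 20.0
units [-1.482 -5.19  -0.037] turn -0.01
```

```bash
python3 -m creep '[[-0.25,-0.6,0,0,0.35],[-0.25,-0.9,0,0,0.35],[-0.25,-0.9,0,0,0.35],[-0.25,-0.9,0,0,0.35],[-0.25,-0.9,0,0,0.35],[-0.23,-0.99,0,0,0.35],[0,0,0,0,0.35],[0,0,0,0,0.35]]' 20; python3 go.py 0.526 -0.251 0.0554 90
python3 - <<'E'
from h import *
s=readout.observe();p0=s['position'];I=[]
for n in('wrist','side'):
    d=grab(n);P=cloud(d);hsv=cv2.cvtColor(d['pixels'],cv2.COLOR_BGR2HSV);ok=d['z_map']>0
    near=ok&(abs(P[...,0]-.526)<.07)&(abs(P[...,1]+.273)<.075)
    cop=near&(hsv[...,0]<20)&(hsv[...,1]>90)&(hsv[...,2]>110)&(P[...,2]>.018)&(P[...,2]<.034)
    pl=near&(hsv[...,1]<40)&(hsv[...,2]>150)&(P[...,2]<.012)
    hs=ok&(abs(P[...,0]-p0[0])<.03)&(abs(P[...,1]-p0[1])<.035)&(P[...,2]>.05)&(P[...,2]<.096)&(hsv[...,2]<110)
    for k,m in(('cop',cop),('plate',pl),('hs',hs)):
        q=P[m]
        if len(q)>5: print(n,k,len(q),[np.round(v,1) for v in cv2.minAreaRect((q[:,:2]*1000).astype(np.float32))],'rng x',np.percentile(q[:,0],[1,99]).round(4),'y',np.percentile(q[:,1],[1,99]).round(4),'z',np.percentile(q[:,2],[1,50,99]).round(4))
    I.append(d['pixels'])
cv2.imwrite('pics/m3.png',np.vstack([cv2.resize(I[0][50:350],(640,300)),cv2.resize(I[1][140:240,260:420],(640,300))]))
E
```

```text
clock: 10.12
position: [0.5257, -0.2503, 0.0533]
ee_rot: [-0.002, -3.141, -0.001]
force: [-0.4, 0.6, -0.1]
width: 0.404
gripper_force: 20.0
t 10.12 p [ 0.5257 -0.2503  0.0533] head 89.94 tilt [-0.001  0.001 -1.   ] F [-0.38  0.63 -0.13] w 37.1 gf 20.0
units [-0.008 -0.017 -0.053] turn -0.02
wrist cop 1196 [array([ 526.2, -270.5]), array([50.6, 83.1]), np.float64(0.3)] rng x [0.501  0.5468] y [-0.3101 -0.2309] z [0.0189 0.0254 0.0271]
wrist plate 3744 [array([ 520.2, -270.6]), array([ 77.4, 106.3]), np.float64(0.5)] rng x [0.482  0.5539] y [-0.3233 -0.2182] z [0.0023 0.0059 0.0104]
wrist hs 1991 [array([ 525.8, -249.5]), array([41. , 28.2]), np.float64(89.1)] rng x [0.512  0.5389] y [-0.2694 -0.2295] z [0.0701 0.0826 0.095 ]
side cop 228 [array([ 526.4, -266.9]), array([56.5, 76.8]), np.float64(0.8)] rng x [0.4987 0.5539] y [-0.3022 -0.2316] z [0.0184 0.0248 0.0291]
side plate 220 [array([ 525.4, -267.2]), array([ 89.7, 105.2]), np.float64(1.0)] rng x [0.4811 0.57  ] y [-0.3178 -0.2167] z [0.0017 0.0057 0.0102]
side hs 8 [array([ 512.7, -238.6]), array([20.9,  3.2]), np.float64(84.8)] rng x [0.5106 0.5147] y [-0.2488 -0.2283] z [0.0712 0.0772 0.0896]
```

View pics/m3.png

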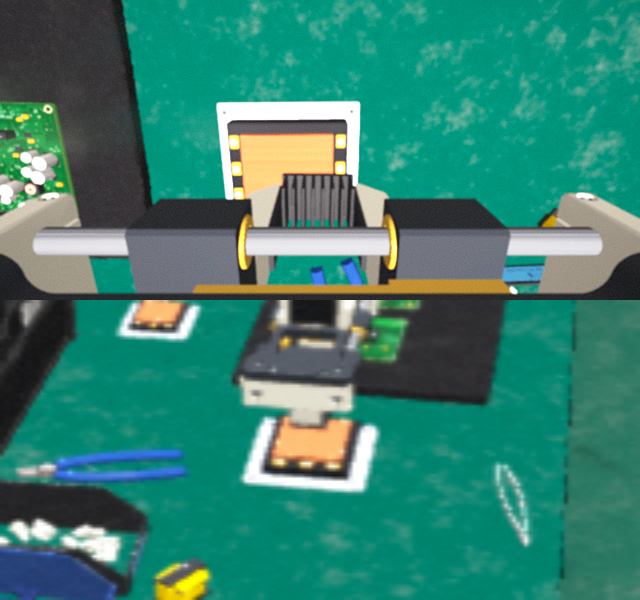

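The wrist view shows the gripped heatsink square, with its fins at (318,250), over the near part of the copper face. Measured: heatsink centre at y≈-0.2495 and module centre at y≈-0.270 (camera mean), x 0.526 for both. That gives a 20 mm offset, so I'll lower it here.

```bash
python3 -m creep '[[0,0,0.4,0,0.35],[0,0,0.4,0,0.35],[0,0,0.17,0,0.35],[0,0,0,0,0.35]]' 20; python3 -m creep '[[0,0,0.025,0,0.35],[0,0,0.025,0,0.35],[0,0,0,0,0.35]]'; python3 go.py
```

```text
clock: 10.72
position: [0.5253, -0.2506, 0.0136]
ee_rot: [-0.0, -3.14, -0.001]
force: [-0.4, 0.3, -0.1]
width: 0.402
gripper_force: 20.0
clock: 11.1
position: [0.5261, -0.2509, 0.0127]
ee_rot: [0.0, 3.141, -0.0]
force: [0.1, 0.3, -0.8]
width: 0.397
gripper_force: 20.0
t 11.1 p [ 0.5261 -0.2509  0.0127] head 90.0 tilt [ 0. -0. -1.] F [ 0.08  0.31 -0.83] w 36.5 gf 20.0
```

```bash
python3 -m creep '[[0,0,0.025,0,0.35],[0,0,0,0,0.35]]';python3 -m creep '[[0,0,0.025,0,0.35],[0,0,0,0,0.35]]'; python3 go.py
```

```text
clock: 11.35
position: [0.526, -0.2508, 0.0115]
ee_rot: [-0.0, -3.142, -0.0]
force: [0.0, 0.2, -0.8]
width: 0.397
gripper_force: 20.0
clock: 11.6
position: [0.5261, -0.2509, 0.0114]
ee_rot: [0.0, 3.141, 0.0]
force: [-3.5, 2.3, 11.3]
width: 0.397
gripper_force: 20.0
t 11.6 p [ 0.5261 -0.2509  0.0114] head 89.99 tilt [ 0.001  0.    -1.   ] F [-3.53  2.26 11.32] w 36.5 gf 20.0
```

Contact at the expected height, with 11 N. I'll hold briefly, ease off to a light load, then slide.

```bash
python3 -m creep '[[0,0,0,0,0.35],[0,0,-0.012,0,0.35],[0,0,0,0,0.35]]'; python3 -m creep '[[0,-0.06,0,0,0.35],[0,-0.06,0,0,0.35],[0,0,0,0,0.35]]'; python3 go.py 0.526 -0.2705 0.0114 90
```

```text
clock: 11.98
position: [0.5261, -0.2509, 0.0114]
ee_rot: [0.0, 3.141, 0.0]
force: [-1.5, 2.5, 7.3]
width: 0.401
gripper_force: 20.0
clock: 12.35
position: [0.5267, -0.2546, 0.0115]
ee_rot: [-0.001, 3.141, 0.002]
force: [0.5, 4.8, 7.0]
width: 0.404
gripper_force: 20.0
t 12.35 p [ 0.5267 -0.2546  0.0115] head 90.05 tilt [ 0.001  0.001 -1.   ] F [0.45 4.77 6.99] w 37.1 gf 20.0
units [ 0.018 -0.397  0.001] turn 0.01
```

```bash
python3 -m creep '[[0,-0.06,0,0,0.35],[0,-0.06,0,0,0.35],[0,-0.06,0,0,0.35],[0,-0.06,0,0,0.35],[0,-0.06,0,0,0.35],[0,-0.06,0,0,0.35],[0,0,0,0,0.35],[0,0,0,0,0.35]]'; python3 go.py 0.526 -0.2705 0.0114 90
python3 - <<'E'
from h import *
I=[]
for n in('wrist','side','top'):
    d=grab(n);P=cloud(d);hsv=cv2.cvtColor(d['pixels'],cv2.COLOR_BGR2HSV);I.append(d['pixels'])
    ok=(d['z_map']>0)&(abs(P[...,0]-.526)<.075)&(abs(P[...,1]+.273)<.08)
    for k,m in (('plate',ok&(hsv[...,1]<40)&(hsv[...,2]>150)&(P[...,2]<.012)),('hs',ok&(abs(P[...,0]-.526)<.025)&(P[...,2]>.032)&(P[...,2]<.053)&(hsv[...,2]<110)),('cop',ok&(hsv[...,0]<20)&(hsv[...,1]>90)&(hsv[...,2]>110)&(P[...,2]>.018)&(P[...,2]<.034))):
        q=P[m]
        if len(q)>9: print(n,k,len(q),'x',np.percentile(q[:,0],[1,99]).round(4),'y',np.percentile(q[:,1],[1,99]).round(4))
cv2.imwrite('pics/m4.png',np.vstack([cv2.resize(I[0][50:350],(640,300)),cv2.resize(I[1][140:240,260:420],(640,300))]))
E
```

```text
clock: 13.35
position: [0.5269, -0.2691, 0.0114]
ee_rot: [-0.001, 3.14, 0.001]
force: [0.5, 2.9, 6.5]
width: 0.397
gripper_force: 20.0
t 13.35 p [ 0.5269 -0.2691  0.0114] head 90.05 tilt [ 0.001  0.001 -1.   ] F [0.51 2.95 6.5 ] w 36.5 gf 20.0
units [ 0.022 -0.034  0.001] turn 0.01
wrist plate 4972 x [0.482  0.5373] y [-0.3231 -0.2181]
wrist hs 1386 x [0.5131 0.5372] y [-0.2884 -0.2482]
wrist cop 1839 x [0.5008 0.5477] y [-0.3117 -0.2296]
side plate 211 x [0.4812 0.5697] y [-0.3186 -0.2174]
side cop 126 x [0.4988 0.5533] y [-0.2767 -0.2301]
```

View pics/m4.png

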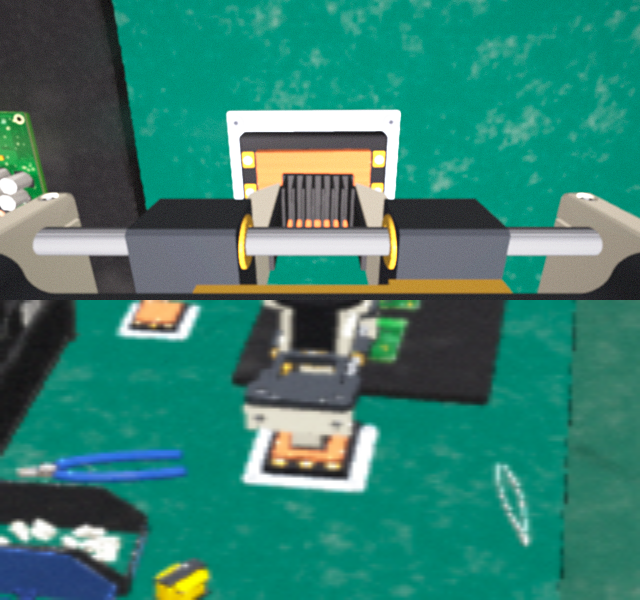

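The wrist view shows the heatsink (x 283–354 px) nearly centred on the plate (228–400 px), about 2 mm short in y. I'll finish the slide, open and retreat.

```bash
python3 -m creep '[[0,-0.05,0,0,0.35],[0,0,0,0,0.35],[0,0,-0.01,0,0.35],[0,0,0,0,0.45],[0,0,0,0,0.55],[0,0,0,0,0.7],[0,0,0,0,0.8],[0,0,0,0,0.8],[0,0,0,0,0.8]]'; python3 -m creep '[[0,0,-0.3,0,0.8],[0,0,-0.6,0,0.8],[0,0,-0.8,0,0.8],[0,0,-0.8,0,0.8],[0,0,-0.5,0,0.8],[0,0,0,0,0.8]]'
python3 - <<'E'
from h import *
I=[]
for n in('wrist','side'):
    d=grab(n);P=cloud(d);hsv=cv2.cvtColor(d['pixels'],cv2.COLOR_BGR2HSV);I.append(d['pixels'])
    ok=(d['z_map']>0)&(abs(P[...,0]-.526)<.075)&(abs(P[...,1]+.273)<.08)
    for k,m in (('plate',ok&(hsv[...,1]<40)&(hsv[...,2]>150)&(P[...,2]<.012)),('hs',ok&(P[...,2]>.036)&(P[...,2]<.053)),('cop',ok&(hsv[...,0]<20)&(hsv[...,1]>90)&(hsv[...,2]>110)&(P[...,2]>.018)&(P[...,2]<.034))):
        q=P[m]
        if len(q)>9: print(n,k,len(q),[np.round(v,1) for v in cv2.minAreaRect((q[:,:2]*1000).astype(np.float32))],'z',np.percentile(q[:,2],[5,50,95]).round(4))
cv2.imwrite('pics/m5.png',np.vstack([cv2.resize(I[0][50:350],(640,300)),cv2.resize(I[1][140:240,260:420],(640,300))]))
E
```

```text
clock: 14.62
position: [0.526, -0.272, 0.0114]
ee_rot: [0.0, 3.141, -0.0]
force: [-0.6, -0.5, 0.5]
width: 0.796
gripper_force: 0.0
clock: 15.38
position: [0.5271, -0.2727, 0.1337]
ee_rot: [0.0, 3.138, -0.002]
force: [-0.2, 0.8, -0.6]
width: 0.8
gripper_force: 0.0
wrist plate 3028 [array([ 532.1, -284.7]), array([100.7, 135.2]), np.float64(0.6)] z [0.003  0.0058 0.0089]
wrist hs 623 [array([ 526.7, -270.7]), array([36.8, 28.3]), np.float64(89.3)] z [0.0379 0.047  0.0484]
wrist cop 958 [array([ 528.7, -270.5]), array([56.1, 82.2]), np.float64(0.2)] z [0.0192 0.0253 0.0286]
side plate 218 [array([ 525.7, -268.7]), array([ 89.8, 105.7]), np.float64(0.6)] z [0.0025 0.0058 0.0092]
side hs 96 [array([ 524.8, -270.5]), array([41.3, 28.4]), np.float64(85.2)] z [0.0386 0.0451 0.0486]
side cop 168 [array([ 526.6, -266.3]), array([77. , 56.3]), np.float64(89.8)] z [0.0189 0.025  0.028 ]
```

View pics/m5.png

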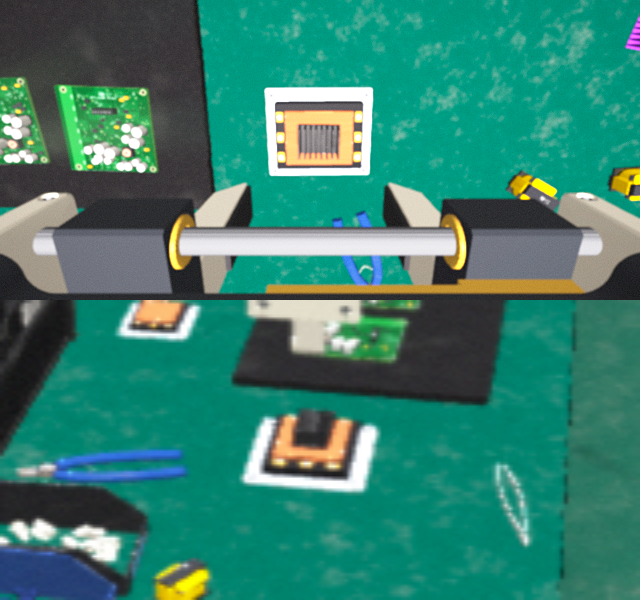

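The heatsink lies centred and square on the copper face at (319,141), top at about 48 mm. The gripper is clear.

```bash
python3 -c "
from cell import sign_off
print(sign_off())"
```

```text
the job is handed in; nothing more can be done
None
```

The heatsink is wrung onto the larger bare module: it was set down about 20 mm off-centre, slid to within about 2 mm of the middle by the cameras, square to the face, and released; the job is handed in at about 15.5 s of 35 s, and no verdict came back.

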